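Set the sliding stop of a bottle-carton labelling jig

TASK

Hold the red release bar up, slide the jig's blue stop against the carton and push the carton squarely home against the fixed fence, then let the bar go so that its catch drops fully into a notch nearby. The sprung face plate must be left pressing on the carton, its springs partly compressed, neither slack nor squeezed solid. Feel gently for the notch: never press the bar down or force the stop against its catch, and leave the bottles and other things on the table and jig alone.

Things in the scene. Friction and masses are not known exactly. Their poses are not given: they have to be found in the camera images.
- jig: Plywood board 260 x 420 x 12 mm, fixed to the table. Origin: centre of its underside, on the table; x across, y along the slide. A fixed fence stands at its -y end; the blue stop runs along y on low steel rails, towards the fence being -y. A label pad and a marker lie loose on the board, either side of the rails, near its +y end.
- strip_middle (a point): Middle of the top of the steel notched strip between the rails (30 mm wide, 34 mm above the table), 87.5 mm to +y of the jig's centre; the strip runs 117 mm either way along y. Square notches 6 mm wide, 10 mm deep, every 14 mm, flat 8 mm crowns between. It was screwed on up to 7 mm either way along y: this point does not tell where the notches lie.
- fence_face (a point): Centre of the fence's face that looks to the jig's +y, at jig y = -175 mm, 47 mm above the table. Aluminium fence 250 mm wide, top 82 mm above the table. Axes as the jig's.
- carton: Open cardboard tray 240 x 90 x 75 mm, walls 4 mm, about 0.6 kg with the green half bottle lying in it, loose on the jig's board (12 mm above the table) between fence and face plate. Origin: centre of its underside; x along its length, y along the jig's y within a few degrees. It takes 2 to 5 N to push along.
- carton_fence_side (a point): Middle of the carton's long side that faces the fence (45 mm to -y of its centre, 35 mm above its underside). Home means that this side touches the fence.
- stop_carriage (a joint): Travel in m of the blue stop (96 x 64 mm, top 60 mm above the table) from its far end (0) towards the fence (end of travel 0.165). Its centre is at jig y = 0.150 minus this. Starts at 0 to 0.05. It stays where it is left and takes about 8 N to slide; the face plate's springs alone cannot push it back.
- carriage_mark (a point): Point on the blue stop: 32 mm from its centre towards the fence, 60 mm above the table.
- plate_front (a point): Centre of the front of the sprung face plate (150 wide, 62 mm high, top 82 mm above the table), 51 mm above the table, looking to the fence. It rides ahead of the stop: along the jig's y 63 mm from carriage_mark with the springs relaxed, 39 mm when squeezed solid (24 mm travel, 0.35 N per mm). Good when left 4 to 20 mm compressed.
- release_bar (a joint): Height in m of the red bar above its lowest place: 0 = catch fully in a notch, about 0.008 = resting on a crown (not caught), above 0.010 = clear to slide, 0.018 = end of lift. Spring and weight press it down with 5 to 8 N. From a crown the stop slides with 8 to 10 N until the catch falls into a notch; then it blocks both ways. It may start in a notch or on a crown.
- bar_grip (a point): Middle of the red crossbar: 14 x 14 mm section, along the jig's x, 68 mm clear between its two posts, centre 111 mm above the table when dropped, 44 mm free beneath, over the stop's centre. It passes side forces on to the stop: pinch it from above with the fingers either side along the jig's y. The orange catch tooth beneath it is 4 mm thick, square ended, with 2 mm play in a notch.

How it is judged:
By the outcome, as a careful person would: the job done as asked, in the order asked, and still so for the second after the job is handed in, with the robot touching nothing.
It also fails if it takes over 48 s, if anything falls off the work surface, if the arm or the gripper's body presses on something with over 40 N, if the wrist force passes 120 N, or if a joint passes its speed limit or range.

ROBOT

A 6-joint arm with a two-finger parallel gripper is mounted at the origin on the work surface. World frame = base frame: x ahead of the robot, y to its left, z up, the work surface at z = 0. Lengths are in m, angles in rad, forces in N, time in s.
With the tool pointing down it reaches from about 0.225 to 0.875 m from the base axis. Payload 3.4 kg.
Tool frame: the origin (TCP) lies between the finger pads; the fingertips stand 17 mm ahead of it and the grasp point (between the pads) lies 2 mm behind it; y points along the fingers, z is the direction in which the jaws open and shut, and the axes are right-handed (so a half turn about y gives the same grasp; the last joint's range is limited). The gripper opens to 85 mm and grips with 20 to 120 N. Pads are 22 mm wide; open, the fingers measure 114 mm over their backs; the gripper's body (76 mm by 85 mm) begins 54 mm behind the grasp point. The pads swing forward as they close: fully open they stand 13 mm farther back than shut.
Start: joints at [-1.346, 0.276, 1.505, -0, 1.361, -0.121], TCP at [0.195, -0.541, 0.211] pointing down, gripper open.
Joint ranges: [-2.89, 2.89], [-0.75, 2.08], [0.22, 2.7], [-1.18, 4.32], [0.11, 2.71], [-2.7, 2.7]. Speed limits (rad/s): [2.57, 2.57, 3.14, 3.14, 3.14, 3.14].

INTERFACE

Orientations are given as a unit quaternion [w, x, y, z].
In Python, from rig import manip, get_image, camera_model, sign_off, spot_in, silhouettes, spot_point gives the robot as it stands.
- The arm moves only by the tool jog_arm, never from a script. Its argument "targets" is a list of rows, each a list of 3 entries, a list of its own where there are three numbers: the finger opening in m, from 0 to 0.0854, then the shift along the world's x, y, z in m, then the turn about the world's z in rad. In form: [[claw, [x, y, z], spin], ...]. A call has 1 to 10 rows; each row shifts and turns the commanded pose from where the row before left it; what a row does not reach is not made up. A row lasts 1/8 s, in which the tool goes at most 62.5 mm and 10.7 degrees, less where a joint would pass 70% of its speed; a pose out of reach is approached as far as the arm can. A call with a gripper value outside its range is refused whole. The fingers move at their own pace and stop on an object; "force" is the grip in N (left out, the last holds). Time passes only in rows, so rows that do not move let the fingers close. It gives the time, the measured TCP pose, the force and the opening at its end, in the units of the state.
- manip.get_state(): the state, without advancing time (a new reading comes with each control period).
- get_image(name): name is "side" or "top" or "wrist"; returns (picture, depth): 384x512x3 uint8, red, green, blue; 384x512 float32, m along the optical axis (not along the pixel's ray), 0 where there is no reading.
- camera_model(name): a dict with "mtx" (3x3 intrinsics, pixels), "world_from_camera" (4x4, takes a point from camera to world coordinates). Camera axes: x right, y up, looking along -z (the intrinsics and any distortion apply to the point x, -y, -z); pixel columns grow to the right and rows downward; lengths in m; the calibration is good to about 2 mm. A picture is of the moment at which its call begins: read the wrist's pose just before it. camera_model takes no time and is no camera call; for the wrist camera it gives the pose at the moment of the call.
- sign_off(): hands the job in, once; it reports no verdict.
Trained networks look in the newest picture that a camera, given by its name, has taken for a name from the list of things; names that differ only in an ending like _2 or _b are one class to them, and where a whole thing is asked for, a point or a joint stands for the part that bears it (a point fixed in the world has none). Each returns a list of dicts, best first, with "score" (0 to 1); they miss things now and then, are a little off and sometimes report something else, mostly with a low value. They report only what shows in the picture. A call takes as long as a camera call.
- spot_in(name, camera): "position" ([column, row] in pixels, amid what is visible of it).
- silhouettes(name, camera): "mask" (384x512 bool, what is visible of it) and "position" ([column, row] in pixels, amid what is visible of it).
- spot_point(name, camera): "position" ([column, row] in pixels: a listed point, or the origin of a listed thing).
The state is a dict: "clock": time; "qpos": joint angles; "qd": joint speeds; "effort": joint torques, N m; "position": TCP position; "ee_rot": TCP orientation; "contact_force": force on the tool from outside, world axes, zero at the start; "moment": the same for the moment, N m; "width": finger opening in m.
Only numpy, scipy, OpenCV 4.12 (cv2) and the standard library are available. Lean on these libraries where they do the work, as an engineer would, in place of code of your own. Each camera call takes 0.05 s, during which the arm holds its last target.

## Working session

There is one attempt and no reset: what is moved stays moved. The work goes in short steps, Python scripts to look and compute and a tool call to move; the robot and the scene stay as the last step left them, time stands still between calls to the robot, and variables do not carry over. Pictures are saved under pics/ and viewed, and the job is handed in when it is done.

Besides the shell and the picture viewer there is one more tool, called after ">>>" as name([rows], argument=value, ...), one row to a line, values as JSON. jog_arm: Moves the arm, as the interface text tells. Its arguments: {"type":"object","properties":{"targets":{"type":"array","items":{"type":"array"}},"force":{"type":"number"}},"required":["targets"]}

```bash
mkdir -p pics; ls; cat > h.py <<'E'
import numpy as np, cv2
from rig import manip, get_image, camera_model, sign_off, spot_in, silhouettes, spot_point
def snap(n,f):
    p,d=get_image(n); cv2.imwrite('pics/'+f,cv2.resize(p[:,:,::-1],(768,576))); return p,d
def ray(n,px,m=None):
    m=m or camera_model(n); K=np.array(m['mtx']); T=np.array(m['world_from_camera'])
    x=(px[0]-K[0,2])/K[0,0]; y=(px[1]-K[1,2])/K[1,1]
    return T[:3,3], T[:3,:3]@np.array([x,-y,-1.])
def atz(n,px,z,m=None):
    o,d=ray(n,px,m); return o+d*(z-o[2])/d[2]
def atd(n,px,dep,m=None):
    o,d=ray(n,px,m); return o+d*dep
def proj(n,P,m=None):
    m=m or camera_model(n); K=np.array(m['mtx']); T=np.array(m['world_from_camera'])
    c=T[:3,:3].T@(np.array(P)-T[:3,3]); return np.array([K[0,0]*c[0]/-c[2]+K[0,2],K[1,1]*-c[1]/-c[2]+K[1,2]])
E
python3 - <<'E'
from h import *
np.set_printoptions(precision=4,suppress=True)
print(manip.get_state())
for n in ['side','top']:
    m=camera_model(n); print(n,{k:(np.array(v) if not isinstance(v,str) else v) for k,v in m.items()})
    p,d=snap(n,n+'0.png')
    for t in ['jig','strip_middle','fence_face','carton','carton_fence_side','carriage_mark','plate_front','bar_grip']:
        r=spot_point(t,n)
        print(n,t,[(round(q['score'],2),np.round(q['position'],1)) for q in r[:2]])
E
```

```text
pics
{'clock': 0.0, 'qpos': array([-1.346 ,  0.2766,  1.5062, -0.    ,  1.3607, -0.121 ]), 'qd': array([-0.    ,  0.0006,  0.0001,  0.0001, -0.0004, -0.0011]), 'effort': array([ -0.0001, -41.6781, -24.5807,  -0.0004,   0.0112,   0.    ]), 'position': array([ 0.1947, -0.5404,  0.2104]), 'ee_rot': array([ 0.1216, -0.1217,  0.6972, -0.6959]), 'contact_force': array([-0.2304, -0.0552,  0.1169]), 'moment': array([ 0.0502, -0.0171, -0.0152]), 'width': 0.08562837656173143}
side {'mtx': array([[490.0593,   0.    , 258.9162],
       [  0.    , 490.0593, 195.3217],
       [  0.    ,   0.    ,   1.    ]]), 'world_from_camera': array([[ 0.9102,  0.2824, -0.303 ,  0.2791],
       [-0.4137,  0.5853, -0.6973, -0.6114],
       [-0.0196,  0.76  ,  0.6496,  0.6938],
       [ 0.    ,  0.    ,  0.    ,  1.    ]])}
side jig [(0.56, array([245.2, 228.6]))]
side strip_middle [(0.72, array([224. , 193.1]))]
side fence_face [(0.74, array([267.4, 257.9])), (0.58, array([283.1, 275.6]))]
side carton [(0.6, array([268.1, 259. ]))]
side carton_fence_side [(0.8, array([275.3, 260.3]))]
side carriage_mark [(0.7, a
[... 189 characters left out ...]
247.718 ],
       [  0.    , 467.5701, 191.6313],
       [  0.    ,   0.    ,   1.    ]]), 'world_from_camera': array([[ 0.021 ,  0.9866, -0.162 ,  0.4455],
       [-0.9996,  0.0233,  0.0127,  0.0115],
       [ 0.0163,  0.1616,  0.9867,  0.8124],
       [ 0.    ,  0.    ,  0.    ,  1.    ]])}
top jig [(0.76, array([218.8, 220. ]))]
top strip_middle [(0.97, array([163.4, 218.9]))]
top fence_face [(0.74, array([321.1, 220.4]))]
top carton [(0.86, array([274.3, 216.5]))]
top carton_fence_side [(0.92, array([306.5, 211.9]))]
top carriage_mark [(0.85, array([174.4, 215.8]))]
top plate_front [(0.59, array([214.9, 214.8]))]
top bar_grip [(0.69, array([144.8, 213.9])), (0.69, array([305.8, 212.9]))]
```

View pics/top0.png

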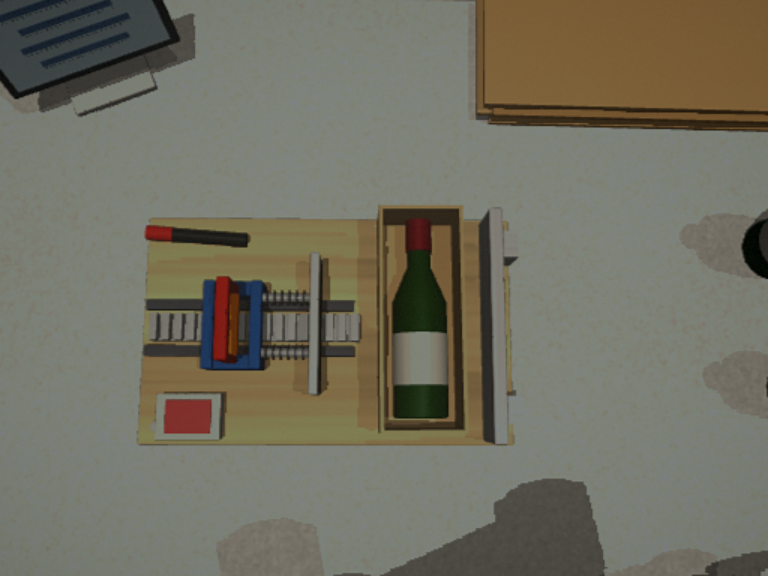

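View pics/side0.png

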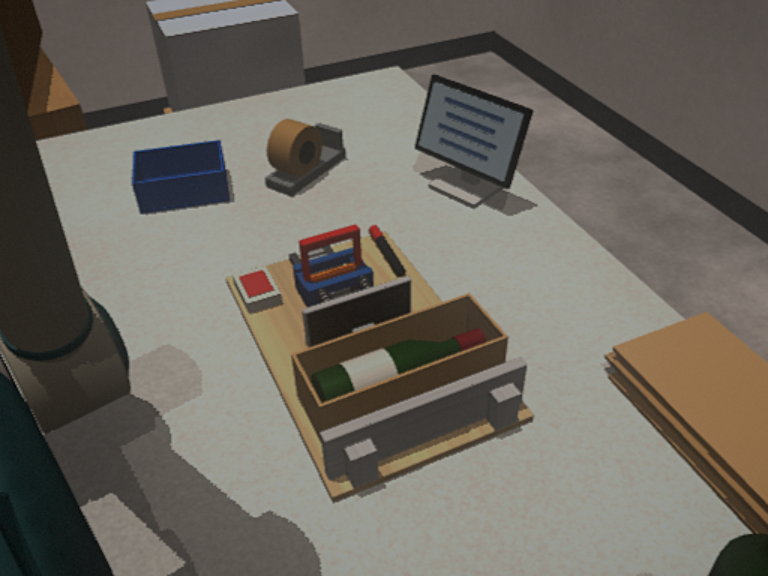

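```bash
python3 - <<'E'
from h import *
np.set_printoptions(precision=4,suppress=True)
print(manip.get_state()['clock'])
T={'jig':[(218.8,220),(245.2,228.6),0],'strip':[(163.4,218.9),(224,193.1),.034],'fence':[(321.1,220.4),(267.4,257.9),.047],'carton':[(274.3,216.5),(268.1,259),.012],'cfs':[(306.5,211.9),(275.3,260.3),.047],'mark':[(174.4,215.8),(225.8,186.5),.06],'plate':[(214.9,214.8),(238.8,210.5),.051],'bar':[(144.8,213.9),(219.4,156.3),.111]}
for k,(a,b,z) in T.items(): print(k,'top',atz('top',a,z),'side',atz('side',b,z))
E
```

```text
0.9
jig top [0.5276 0.0503 0.    ] side [0.5349 0.0512 0.    ]
strip top [0.5239 0.141  0.034 ] side [0.5241 0.135  0.034 ]
fence top [ 0.526  -0.1202  0.047 ] side [ 0.5239 -0.0786  0.047 ]
carton top [ 0.5346 -0.0455  0.012 ] side [ 0.5371 -0.0528  0.012 ]
cfs top [ 0.5395 -0.0961  0.047 ] side [ 0.534  -0.0896  0.047 ]
mark top [0.5267 0.1192 0.06  ] side [0.5254 0.1235 0.06  ]
plate top [0.5308 0.0545 0.051 ] side [0.5247 0.0542 0.051 ]
bar top [0.523  0.1564 0.111 ] side [0.5292 0.1596 0.111 ]
```

The top picture shows the jig with +y to the left: the blue stop at about (232,325), the plate at x≈315, the carton at (420,318) and the fence at x≈496 (zoomed pixels). Nothing stands in the way. Next I'll refine the geometry: yaw, bar height and notch phase.

```bash
python3 - <<'E'
from h import *
np.set_printoptions(precision=4,suppress=True)
p,d=get_image('top'); ps,ds=get_image('side')
np.savez('v0.npz',p=p,d=d,ps=ps,ds=ds)
c=p[170:262,90:250]; cv2.imwrite('pics/crop_t.png',cv2.resize(c[:,:,::-1],None,fx=5,fy=5,interpolation=cv2.INTER_CUBIC))
c=ps[145:225,180:290]; cv2.imwrite('pics/crop_s.png',cv2.resize(c[:,:,::-1],None,fx=7,fy=7,interpolation=cv2.INTER_CUBIC))
m=camera_model('top')
def cloud(n,d):
    m=camera_model(n);K=m['mtx'];T=np.array(m['world_from_camera']);v,u=np.mgrid[:384,:512]
    X=np.stack([(u-K[0][2])/K[0][0]*d,-(v-K[1][2])/K[1][1]*d,-d],-1); return X@T[:3,:3].T+T[:3,3]
W=cloud('top',d); Ws=cloud('side',ds)
for W,im,n in ((W,p,'top'),(Ws,ps,'side')):
    im=im.astype(int)
    red=(im[...,0]>90)&(im[...,1]<60)&(im[...,2]<60)&(W[...,2]>.085)&(W[...,2]<.16)&(W[...,1]>.08)
    print(n,'red',red.sum(),np.median(W[red],0),np.percentile(W[red],[2,98],axis=0))
    Q=W[red]; t=Q[Q[:,2]>np.percentile(Q[:,2],40)]
    b=np.polyfit(Q[:,0],Q[:,1],1); print('bar slope dy/dx',b[0])
    blue=(im[...,2]>im[...,0]+30)&(W[...,2]>.05)&(W[...,2]<.07)&(abs(W[...,0]-.53)<.1)&(abs(W[...,1]-.14)<.1)
    Q=W[blue]; print('blue',blue.sum(),np.median(Q,0),np.percentile(Q,[2,98],axis=0))
    # plate top, fence top, carton
    for nm,(y0,y1),(z0,z1) in (('platetop',(.02,.1),(.078,.09)),('fence',(-.18,-.11),(.078,.088)),('cartontop',(-.12,.02),(.083,.092))):
        k=(W[...,1]>y0)&(W[...,1]<y1)&(W[...,2]>z0)&(W[...,2]<z1)&(abs(W[...,0]-.53)<.2)
        if k.sum()>10:
            Q=W[k]; print(nm,k.sum(),np.median(Q,0),np.percentile(Q,[2,98],axis=0).ravel(),'slope',np.polyfit(Q[:,0],Q[:,1],1)[0])
E
```

```text
top red 461 [0.5252 0.1523 0.1181] [[0.4865 0.1461 0.1157]
 [0.5659 0.1583 0.1207]]
bar slope dy/dx 0.017626106043932693
blue 1018 [0.5197 0.141  0.0601] [[0.4795 0.1215 0.0525]
 [0.5717 0.1829 0.0628]]
platetop 624 [0.5276 0.0625 0.0821] [0.4562 0.0571 0.079  0.599  0.0678 0.0847] slope 0.015885306895508763
fence 1524 [ 0.5265 -0.1307  0.082 ] [ 0.4123 -0.1389  0.0788  0.6501 -0.1228  0.0846] slope 0.01724627233392414
cartontop 1108 [ 0.5313 -0.0622  0.0872] [ 0.417  -0.0973  0.0838  0.6546 -0.0036  0.0898] slope 0.022745101940191578
side red 154 [0.5245 0.1492 0.1186] [[0.4857 0.1433 0.1165]
 [0.5641 0.1559 0.1208]]
bar slope dy/dx 0.02096037916839761
blue 327 [0.5215 0.1313 0.0608] [[0.4793 0.1197 0.054 ]
 [0.5697 0.1816 0.0632]]
platetop 376 [0.523  0.0587 0.0822] [0.4541 0.0546 0.0783 0.5977 0.0662 0.0851] slope 0.018182596471167142
fence 1219 [ 0.5201 -0.1344  0.0822] [ 0.4085 -0.1416  0.0786  0.6485 -0.1249  0.0846] slope 0.01635641144898745
cartontop 1122 [ 0.5263 -0.0635  0.087 ] [ 0.4148 -0.0995  0.0831  0.6537 -0.0057  0.0897] slope 0.023022320473695634
```

View pics/crop_t.png

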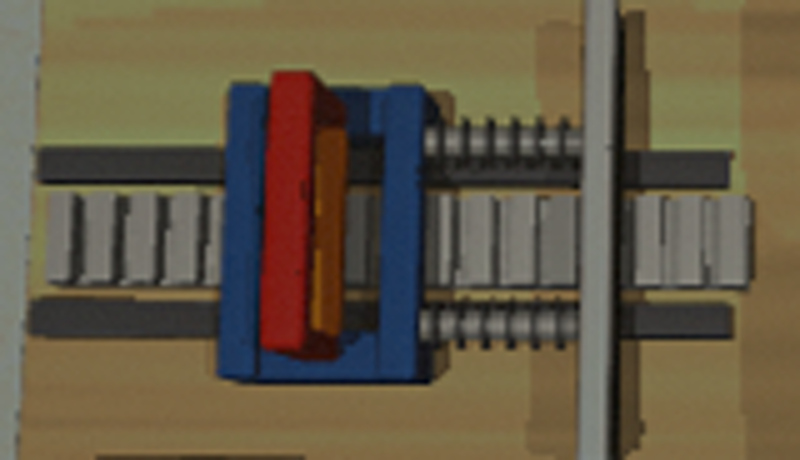

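View pics/crop_s.png

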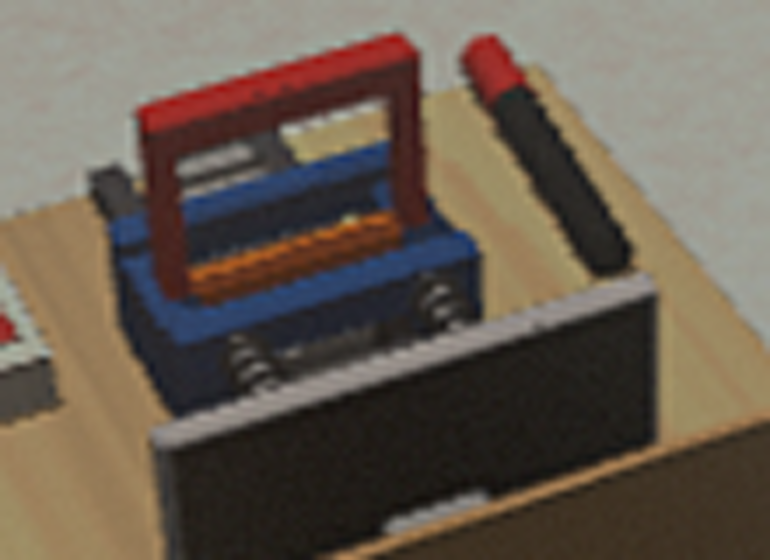

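The bar top is at z≈0.118, so it starts dropped in a notch. Jig yaw is about +0.017 rad. The bar sits at jig y≈0.102, so q≈0.048. Next I'll work out the approach turn.

```bash
python3 - <<'E'
from h import *
from scipy.spatial.transform import Rotation as R
np.set_printoptions(precision=4,suppress=True)
s=manip.get_state(); q=s['ee_rot']; M=R.from_quat([q[1],q[2],q[3],q[0]]).as_matrix(); print(M, s['position'])
z=M[:,2]; a=np.arctan2(z[1],z[0]); t=np.pi/2+.0172
print('jaw angle',a,'turn',(t-a+np.pi/2)%np.pi-np.pi/2, 'clock',s['clock'])
# notch phase from top crop: profile along strip
E
```

```text
[[-0.9408  0.      0.339 ]
 [-0.339  -0.0001 -0.9408]
 [ 0.     -1.      0.0001]] [ 0.1949 -0.541   0.2113]
jaw angle -1.2249932888484407 turn -0.32860303794645596 clock 1.0
```

```bash
python3 - <<'E'
from h import *
p,d=snap('wrist','w0.png')
print(camera_model('wrist')['world_from_camera'])
E
```

```text
[[ 3.38943814e-01  8.89213404e-01  3.07272866e-01  2.72447212e-01]
 [-9.40806598e-01  3.20290657e-01  1.10891117e-01 -5.12234852e-01]
 [ 1.89239414e-04 -3.26670198e-01  9.45138374e-01  3.73240809e-01]
 [ 0.00000000e+00  0.00000000e+00  0.00000000e+00  1.00000000e+00]]
```

View pics/w0.png

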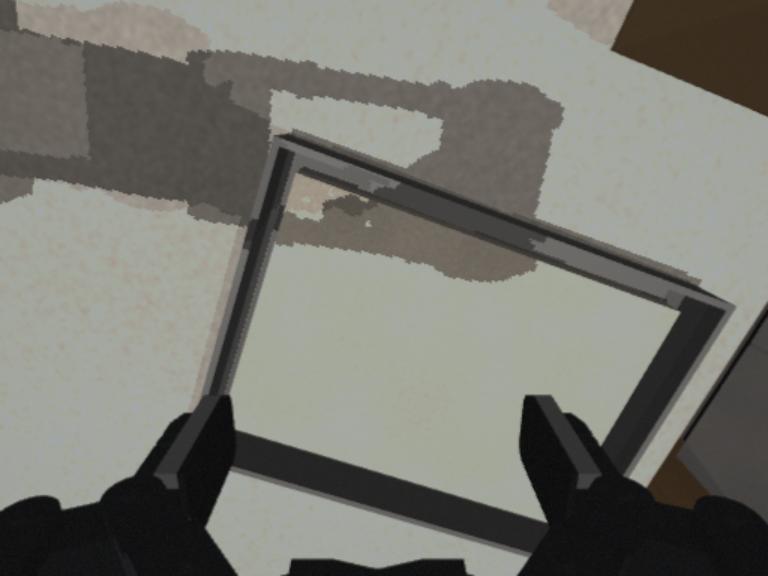

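The view under the gripper shows only a tray frame on the table, so I'm taking a curved path away from the bottles.

>>> jog_arm([
  [0.085, [0.014, 0.055, 0.02], -0.082],
  [0.085, [0.014, 0.055, 0.02], -0.082],
  [0.085, [0.014, 0.055, 0.02], -0.082],
  [0.085, [0.014, 0.055, 0.02], -0.083],
  [0.085, [0.025, 0.05, 0], 0],
  [0.085, [0.03, 0.05, 0], 0],
  [0.085, [0.03, 0.05, 0], 0],
  [0.085, [0.03, 0.05, 0], 0],
  [0.085, [0.03, 0.05, -0.01], 0],
  [0.085, [0.03, 0.05, -0.01], 0],
])

```text
clock: 2.3
position: [0.4268, -0.0193, 0.2716]
ee_rot: [-0.007, 0.005, -0.707, 0.707]
contact_force: [1.1, -0.6, 0.7]
width: 0.0851
```

>>> jog_arm([
  [0.085, [0.025, 0.043, -0.015], 0],
  [0.085, [0.025, 0.043, -0.015], 0],
  [0.085, [0.025, 0.043, -0.015], 0],
  [0.085, [0.024, 0.043, -0.015], 0],
  [0.085, [0, 0, 0], 0],
])

```text
clock: 2.92
position: [0.5253, 0.1536, 0.2095]
ee_rot: [0.006, -0.008, 0.707, -0.707]
contact_force: [-0.4, -0.9, -0.2]
width: 0.0853
```

```bash
python3 - <<'E'
from h import *
from scipy.spatial.transform import Rotation as R
np.set_printoptions(precision=4,suppress=True)
s=manip.get_state(); q=s['ee_rot']; M=R.from_quat([q[1],q[2],q[3],q[0]]).as_matrix()
m=camera_model('wrist')
p,d=snap('wrist','w1.png'); np.savez('w1.npz',p=p,d=d,T=m['world_from_camera'],K=m['mtx'])
r=spot_point('bar_grip','wrist')
print(s['position'],'jaw',np.arctan2(M[1,2],M[0,2])+np.pi/2,s['clock'],s['contact_force'])
for x in r[:2]: print(x['score'],x['position'],atz('wrist',x['position'],.111,m))
K=np.array(m['mtx']);T=np.array(m['world_from_camera']);v,u=np.mgrid[:384,:512]
W=np.stack([(u-K[0][2])/K[0][0]*d,-(v-K[1][2])/K[1][1]*d,-d],-1)@T[:3,:3].T+T[:3,3]
im=p.astype(int)
red=(im[...,0]>80)&(im[...,1]<60)&(im[...,2]<60)&(W[...,2]>.105)&(W[...,2]<.14)
print(red.sum()); 
if red.sum()>20: print(np.median(W[red],0),np.percentile(W[red],[2,98],axis=0),np.polyfit(W[red][:,0],W[red][:,1],1))
E
```

```text
[0.5253 0.1536 0.2095] jaw 0.020513288107953054 2.925 [-0.4467 -0.8842 -0.1562]
0.64 [257.4, 190.8] [0.5228 0.1487 0.111 ]
1611
[0.5281 0.1505 0.1171] [[0.4858 0.1441 0.1149]
 [0.5645 0.1569 0.1184]] [0.0133 0.1435]
```

View pics/w1.png

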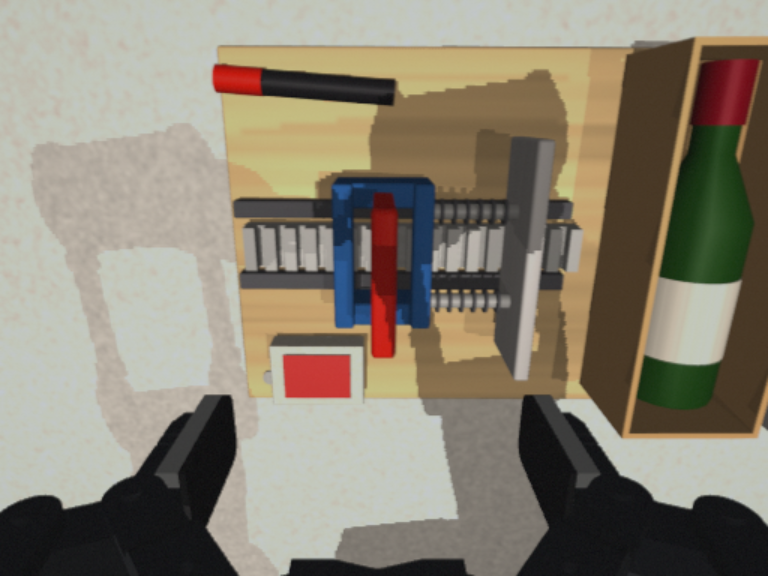

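The wrist picture shows the bar (384,275) midway between the fingers and clear of everything. The bar y is about 0.1505. I'm descending and closing partly.

>>> jog_arm([
  [0.085, [0, -0.003, -0.035], -0.002],
  [0.05, [0, 0, -0.035], 0],
  [0.03, [0, 0, -0.02], 0],
  [0.024, [0, 0, -0.01], 0],
  [0.024, [0, 0, 0], 0],
  [0.024, [0, 0, 0], 0],
  [0.024, [0, 0, 0], 0],
], force=20)

```text
clock: 3.9
position: [0.5256, 0.148, 0.1124]
ee_rot: [0.006, -0.005, 0.707, -0.707]
contact_force: [0.5, 0.2, -0.2]
width: 0.0242
```

```bash
python3 - <<'E'
from h import *
np.set_printoptions(precision=4,suppress=True)
s=manip.get_state(); print(s['position'],s['clock'],s['contact_force'],s['width'])
m=camera_model('wrist')
p,d=snap('wrist','w2.png')
cv2.imwrite('pics/w2c.png',cv2.resize(p[150:384,140:370,::-1],None,fx=2.5,fy=2.5,interpolation=cv2.INTER_CUBIC))
p,d=snap('side','s2.png')
cv2.imwrite('pics/s2c.png',cv2.resize(p[60:230,150:330,::-1],None,fx=3.4,fy=3.4,interpolation=cv2.INTER_CUBIC))
E
```

```text
[0.5256 0.148  0.1124] 3.9 [ 0.521   0.158  -0.1927] 0.024216825857413398
```

View pics/w2c.png

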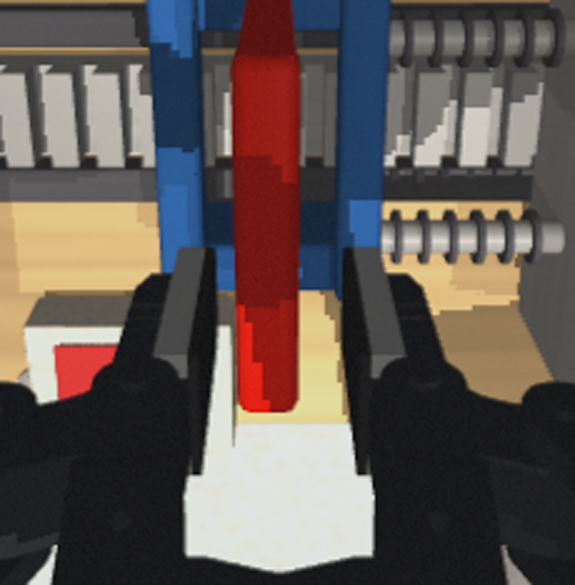

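View pics/s2c.png

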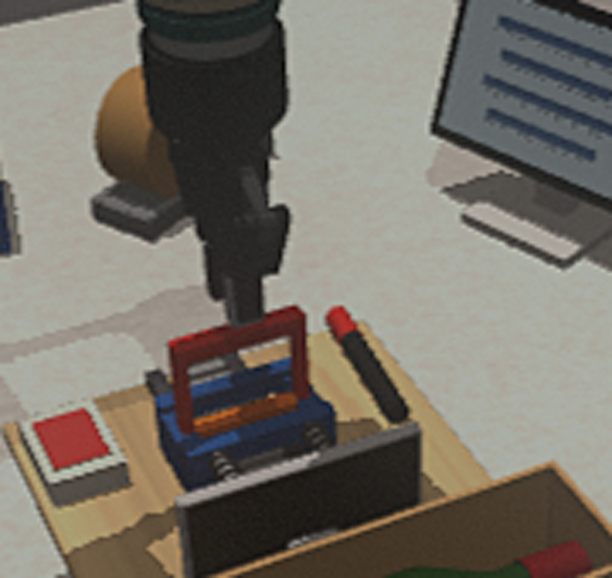

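The pads straddle the bar with about 2 mm offset (the bar lies towards +y). I'm correcting that and closing gently.

>>> jog_arm([
  [0.024, [0, 0.0023, -0.002], 0],
  [0.02, [0, 0, 0], 0],
  [0.016, [0, 0, 0], 0],
  [0.015, [0, 0, 0], 0],
  [0.015, [0, 0, 0], 0],
], force=20)

```text
clock: 4.62
position: [0.5249, 0.1503, 0.1093]
ee_rot: [-0.005, 0.005, -0.707, 0.707]
contact_force: [0.0, 1.1, -0.6]
width: 0.0151
```

```bash
python3 - <<'E'
from h import *
np.set_printoptions(precision=4,suppress=True)
s=manip.get_state(); print(s['position'],s['clock'],s['contact_force'],s['width'])
E
```

```text
[0.5249 0.1503 0.1093] 4.625 [ 0.0411  1.1392 -0.6354] 0.01506848039458933
```

>>> jog_arm([
  [0.01, [0, 0, 0], 0],
  [0.01, [0, 0, 0], 0],
  [0.01, [0, 0, 0], 0],
], force=35)

```text
clock: 5.0
position: [0.5249, 0.1503, 0.1094]
ee_rot: [-0.005, 0.005, -0.707, 0.707]
contact_force: [-0.3, -0.2, 0.6]
width: 0.01
```

```bash
python3 - <<'E'
from h import *
np.set_printoptions(precision=4,suppress=True)
s=manip.get_state(); print(s['position'],s['clock'],s['contact_force'],s['width'])
E
```

```text
[0.5249 0.1503 0.1094] 5.0 [-0.307  -0.1797  0.5578] 0.009957938163359239
```

```bash
python3 - <<'E'
from h import *
p,d=snap('wrist','w3.png')
cv2.imwrite('pics/w3c.png',cv2.resize(p[150:384,140:370,::-1],None,fx=2.5,fy=2.5,interpolation=cv2.INTER_CUBIC))
p,d=snap('side','s3.png')
cv2.imwrite('pics/s3c.png',cv2.resize(p[110:220,170:290,::-1],None,fx=5,fy=5,interpolation=cv2.INTER_CUBIC))
E
```

```text
(no output)
```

View pics/w3c.png

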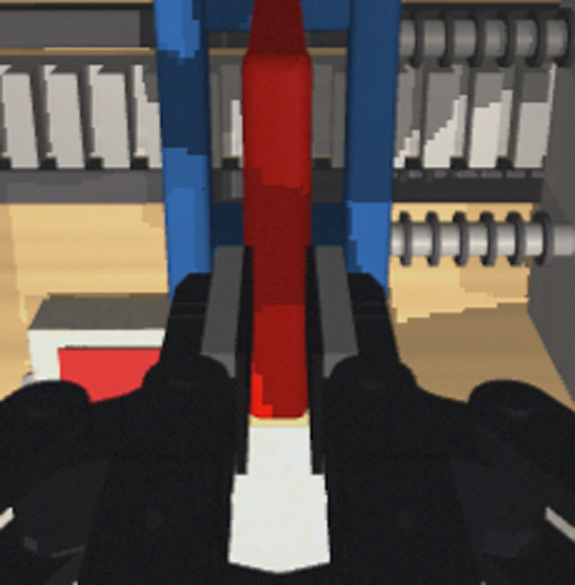

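View pics/s3c.png

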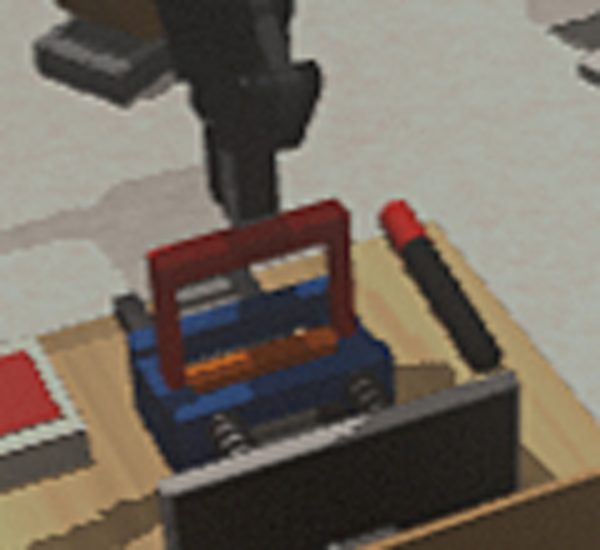

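```bash
python3 - <<'E'
from h import *
np.set_printoptions(precision=4,suppress=True)
s=manip.get_state(); P=s['position']; print(P,s['width'],s['contact_force'])
for dz in (0,-.017,.05): print('TCP+%g'%dz,'side',proj('side',P+[0,0,dz]),'wrist',proj('wrist',P+[0,0,dz]))
m=camera_model('wrist');p,d=get_image('wrist')
for (c,r) in [(100,100),(80,80)]: pass
def W(n,px,d): return atd(n,px,d[int(px[1]),int(px[0])])
for px in [(225,290),(275,290),(225,252),(275,252),(250,200),(250,250),(250,300)]: # crop /2.5+offset
    print(px,W('wrist',px,d),p[px[1],px[0]])
ps,ds=get_image('side')
for px in [(220,150),(222,145),(218,158),(215,163),(219,155),(222,153)]:
    print('side',px,W('side',px,ds),ps[px[1],px[0]])
E
```

```text
[0.5249 0.1503 0.1093] 0.009793136519336687 [-0.5367 -0.5825 -1.0844]
TCP+0 side [219.1375 159.9806] wrist [251.6304 243.48  ]
TCP+-0.017 side [219.7425 166.7278] wrist [251.5903 230.1361]
TCP+0.05 side [217.2771 139.2296] wrist [251.8045 301.4527]
(225, 290) [0.5337 0.1604 0.1647] [72 73 72]
(275, 290) [0.5345 0.1419 0.1655] [73 72 72]
(225, 252) [0.4892 0.1691 0.0534] [41 55 75]
(275, 252) [0.5344 0.1399 0.1361] [73 72 71]
(250, 200) [0.5524 0.1515 0.117 ] [152  27  21]
(250, 250) [0.5249 0.1511 0.1167] [118  25  23]
(250, 300) [0.4948 0.1507 0.1173] [147  23  15]
side (220, 150) [0.523  0.1335 0.1451] [43 41 39]
side (222, 145) [0.5279 0.1335 0.1553] [45 41 38]
side (218, 158) [0.5209 0.1442 0.1196] [81 40 37]
side (215, 163) [0.5134 0.1431 0.1103] [71 37 34]
side (219, 155) [0.5261 0.1519 0.1203] [76 40 37]
side (222, 153) [0.528  0.1377 0.1336] [55 52 50]
```

```bash
python3 - <<'E'
from h import *
np.set_printoptions(precision=4,suppress=True)
ps,ds=get_image('side')
for r in range(130,172,2): print(r,atd('side',(220,r),ds[r,220]),ps[r,220], atd('side',(216,r),ds[r,216]),ps[r,216])
m=camera_model('wrist');p,d=get_image('wrist')
for r in range(236,300,4): print('w',r,atd('wrist',(275,r),d[r,275],m),p[r,275],atd('wrist',(228,r),d[r,228],m),p[r,228])
E
```

```text
130 [0.5135 0.0943 0.2163] [42 41 38] [0.5182 0.1322 0.193 ] [41 40 37]
132 [0.5139 0.0968 0.2106] [42 39 37] [0.5255 0.1561 0.1724] [41 41 36]
134 [0.5138 0.0974 0.206 ] [42 40 38] [0.5138 0.1209 0.1921] [41 41 38]
136 [0.5145 0.1004 0.1997] [44 41 37] [0.5128 0.1187 0.1893] [39 37 35]
138 [0.516  0.1058 0.1916] [41 40 37] [0.5134 0.1218 0.1827] [40 39 36]
140 [0.5176 0.1119 0.1831] [43 41 38] [0.5121 0.1187 0.1806] [48 46 44]
142 [0.5263 0.139  0.1594] [41 38 36] [0.5182 0.139  0.1618] [54 50 49]
144 [0.5251 0.1367 0.1565] [42 40 38] [0.5174 0.1377 0.1582] [55 53 51]
146 [0.524  0.1342 0.1537] [40 39 37] [0.5174 0.1388 0.1529] [57 54 51]
148 [0.5228 0.1316 0.151 ] [44 41 38] [0.5173 0.1396 0.1477] [70 68 65]
150 [0.5233 0.1343 0.1445] [41 40 36] [0.5171 0.1403 0.1426] [69 67 65]
152 [0.522  0.1313 0.1421] [40 36 33] [0.516  0.1381 0.1395] [62 60 59]
154 [0.5244 0.1398 0.131 ] [65 63 61] [0.5165 0.1407 0.133 ] [84 80 77]
156 [0.5272 0.1494 0.1191] [81 38 35] [0.5205 0.1545 0.1178] [78 34 30]
158 [0.5256 0.1457 0.117 ] [76 39 36] [0.5173 0.1456 0.1198] [80 39 36]
160 [0.5259 0.1479 0
[... 901 characters left out ...]
 [0.5338 0.1607 0.1427] [73 73 72]
w 264 [0.5347 0.1407 0.1471] [73 72 72] [0.5341 0.1605 0.1465] [73 73 72]
w 268 [0.5343 0.1408 0.1496] [73 72 72] [0.534  0.1603 0.1496] [74 73 73]
w 272 [0.5345 0.1411 0.153 ] [72 72 71] [0.5344 0.16   0.1534] [72 73 72]
w 276 [0.5345 0.1413 0.1559] [72 72 72] [0.5336 0.1599 0.155 ] [73 74 73]
w 280 [0.5342 0.1414 0.1584] [74 74 73] [0.534  0.1597 0.1584] [73 73 72]
w 284 [0.5341 0.1416 0.1609] [72 71 71] [0.5337 0.1596 0.1606] [73 73 72]
w 288 [0.535  0.1419 0.1649] [73 73 72] [0.5345 0.1593 0.1645] [72 71 71]
w 292 [0.5331 0.1418 0.1646] [95 94 92] [0.5337 0.1592 0.1658] [93 93 90]
w 296 [0.5356 0.1423 0.1706] [26 25 27] [0.5349 0.1589 0.17  ] [23 24 28]
```

Both cameras and the fact that the fingers closed to 10 mm without resistance agree: the fingertips are at z≈0.130, above the bar. They are not at the 0.092 implied by the TCP reading. I'm opening and going down in steps, guided by the cameras.

>>> jog_arm([
  [0.034, [0, 0, 0], 0],
  [0.034, [0, 0, 0], 0],
  [0.034, [0, 0, -0.01], 0],
  [0.034, [0, 0, -0.01], 0],
  [0.034, [0, 0, 0], 0],
  [0.034, [0, 0, 0], 0],
], force=20)

```text
clock: 6.05
position: [0.5249, 0.1503, 0.0891]
ee_rot: [-0.005, 0.005, -0.707, 0.707]
contact_force: [-0.3, 0.1, -0.4]
width: 0.0341
```

```bash
cat >> h.py <<'E'
def look(tag,side=True):
    np.set_printoptions(precision=4,suppress=True)
    s=manip.get_state(); print('pos',s['position'],'clk',s['clock'],'F',s['contact_force'],'w',s['width'])
    m=camera_model('wrist'); p,d=get_image('wrist')
    cv2.imwrite('pics/w%s.png'%tag,cv2.resize(p[150:384,140:370,::-1],None,fx=2.5,fy=2.5,interpolation=cv2.INTER_CUBIC))
    K=np.array(m['mtx']);T=np.array(m['world_from_camera']);v,u=np.mgrid[:384,:512]
    W=np.stack([(u-K[0][2])/K[0][0]*d,-(v-K[1][2])/K[1][1]*d,-d],-1)@T[:3,:3].T+T[:3,3]
    im=p.astype(int); P=s['position']
    f=(abs(im[...,0]-im[...,2])<8)&(im[...,0]>60)&(im[...,0]<100)&(abs(W[...,0]-P[0]-.0092)<.003)&(W[...,2]>.085)&(W[...,2]<.19)&(abs(W[...,1]-P[1])<.07)
    if f.sum()>10:
        Q=W[f]; L=Q[Q[:,1]<P[1]]; Rr=Q[Q[:,1]>P[1]]
        for q in (L,Rr):
            if len(q): print('finger n',len(q),'tip z',np.percentile(q[:,2],1),'y',q[q[:,2]<q[:,2].min()+.004][:,1].min(),q[q[:,2]<q[:,2].min()+.004][:,1].max())
    red=(im[...,0]>80)&(im[...,1]<60)&(im[...,2]<60)&(W[...,2]>.105)&(W[...,2]<.15)&(abs(W[...,0]-.525)<.045)
    if red.sum()>20:
        Q=W[red]; print('bar wrist n',red.sum(),'med',np.median(Q,0),'y2-98',np.percentile(Q[:,1],[2,98]))
    if side:
        p,d=get_image('side'); cv2.imwrite('pics/s%s.png'%tag,cv2.resize(p[110:220,170:290,::-1],None,fx=5,fy=5,interpolation=cv2.INTER_CUBIC))
E
python3 -c "
from h import *
look('4')"
```

```text
pos [0.5249 0.1503 0.0891] clk 6.05 F [-0.3419  0.0541 -0.391 ] w 0.03405514746454207
finger n 611 tip z 0.11481566440502528 y 0.12309646031773151 0.13190435044367646
finger n 596 tip z 0.11517182236504402 y 0.16935984053239564 0.17376091915742586
bar wrist n 4863 med [0.5323 0.151  0.117 ] y2-98 [0.1445 0.1576]
```

View pics/w4.png

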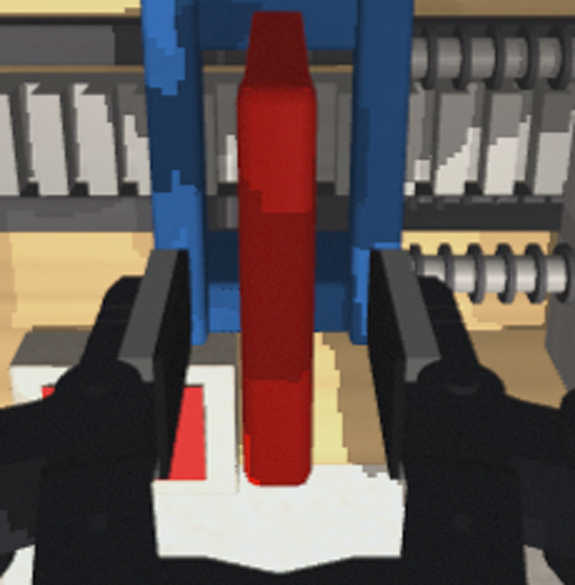

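View pics/s4.png

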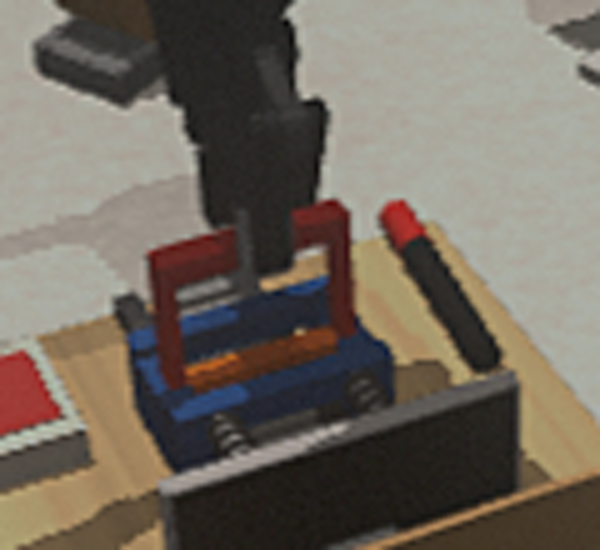

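The fingers now straddle the bar at about its top edge, with tips at z≈0.115. Going 17 mm lower and closing partly.

>>> jog_arm([
  [0.034, [0, 0.0007, -0.009], 0],
  [0.03, [0, 0, -0.008], 0],
  [0.02, [0, 0, 0], 0],
  [0.0165, [0, 0, 0], 0],
  [0.0165, [0, 0, 0], 0],
  [0.0165, [0, 0, 0], 0],
], force=20)

```text
clock: 6.9
position: [0.5251, 0.151, 0.0726]
ee_rot: [0.005, -0.005, 0.707, -0.707]
contact_force: [0.1, -0.8, -0.1]
width: 0.0167
```

```bash
python3 -c "
from h import *
look('5')"
```

```text
pos [0.5251 0.151  0.0726] clk 6.9 F [ 0.0899 -0.8108 -0.1071] w 0.01665684415897364
finger n 593 tip z 0.09651569300692989 y 0.136734471448512 0.14108421511457434
finger n 584 tip z 0.09576340072224165 y 0.15980241668195436 0.16571868336240358
bar wrist n 5851 med [0.5336 0.151  0.117 ] y2-98 [0.1446 0.1576]
```

View pics/w5.png

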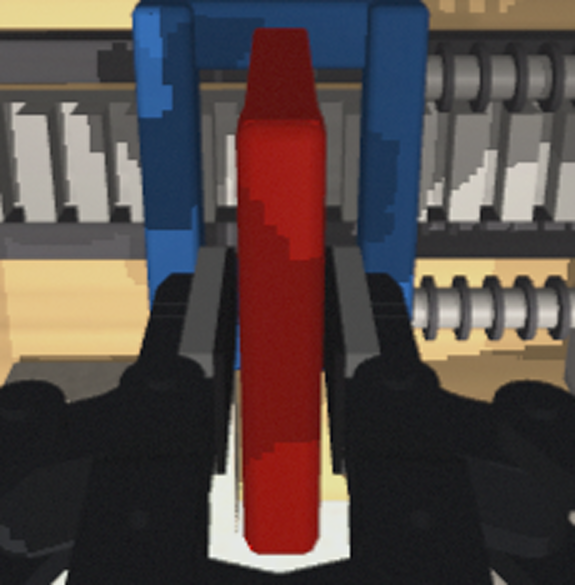

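View pics/s5.png

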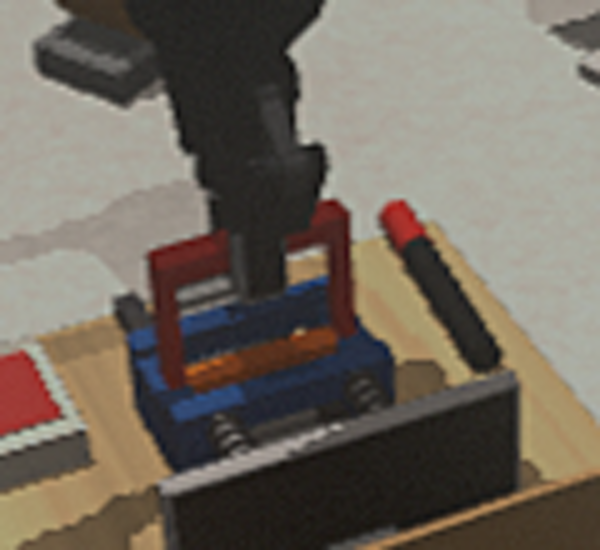

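The bar is centred between the pads, tips about 8 mm below its underside. Closing.

>>> jog_arm([
  [0.0165, [0, 0, -0.002], 0],
  [0.012, [0, 0, 0], 0],
  [0.012, [0, 0, 0], 0],
  [0.012, [0, 0, 0], 0],
], force=40)

```text
clock: 7.5
position: [0.5249, 0.1507, 0.0703]
ee_rot: [-0.005, 0.005, -0.707, 0.707]
contact_force: [-0.5, -2.1, 0.3]
width: 0.0136
```

```bash
python3 - <<'E'
from h import *
np.set_printoptions(precision=4,suppress=True)
s=manip.get_state(); print(s['position'],s['clock'],s['contact_force'],s['width'])
E
```

```text
[0.5249 0.1507 0.0703] 7.5 [-0.4771 -2.1098  0.2831] 0.013575725386812414
```

Gripped (width 13.6 mm). Lifting the bar 14.5 mm, inside the 10–18 mm window.

>>> jog_arm([
  [0.01, [0, 0, 0.004], 0],
  [0.01, [0, 0, 0.005], 0],
  [0.01, [0, 0, 0.0055], 0],
  [0.01, [0, 0, 0], 0],
])

```text
clock: 8.0
position: [0.5249, 0.1508, 0.0851]
ee_rot: [-0.005, 0.005, -0.707, 0.707]
contact_force: [2.0, -2.6, -7.0]
width: 0.0131
```

```bash
python3 -c "
from h import *
look('6')"
```

```text
pos [0.5249 0.1508 0.0851] clk 8.0 F [ 2.0004 -2.5556 -7.0078] w 0.01309549213778283
finger n 587 tip z 0.10904489780080219 y 0.13792821190394314 0.14257984702815107
finger n 589 tip z 0.1089881395655012 y 0.15940227555183942 0.1641169588329135
bar wrist n 6298 med [0.5359 0.151  0.1317] y2-98 [0.1446 0.1576]
```

View pics/s6.png

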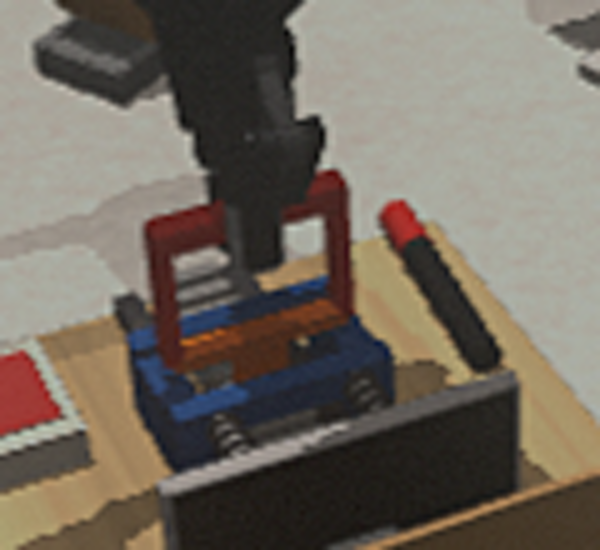

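The bar is up 14.7 mm with −7 N on the wrist. Sliding towards the fence.

>>> jog_arm([
  [0.01, [0, -0.004, 0], 0],
  [0.01, [0.0002, -0.008, 0], 0],
  [0.01, [0.0001, -0.008, 0], 0],
  [0.01, [0.0002, -0.008, 0], 0],
  [0.01, [0.0001, -0.008, 0], 0],
  [0.01, [0.0001, -0.006, 0], 0],
])

```text
clock: 8.85
position: [0.5255, 0.1121, 0.0848]
ee_rot: [0.005, -0.005, 0.709, -0.705]
contact_force: [1.9, 7.8, -6.0]
width: 0.013
```

```bash
python3 -c "
from h import *
look('7')"
```

```text
pos [0.5255 0.1121 0.0848] clk 8.85 F [ 1.8961  7.8094 -6.0059] w 0.013034091823122852
finger n 560 tip z 0.10884958277666021 y 0.09918236045514081 0.10382750402578807
finger n 563 tip z 0.1089685327353431 y 0.12122118554987622 0.12528418089112064
bar wrist n 6290 med [0.5366 0.1124 0.1315] y2-98 [0.106 0.119]
```

View pics/s7.png

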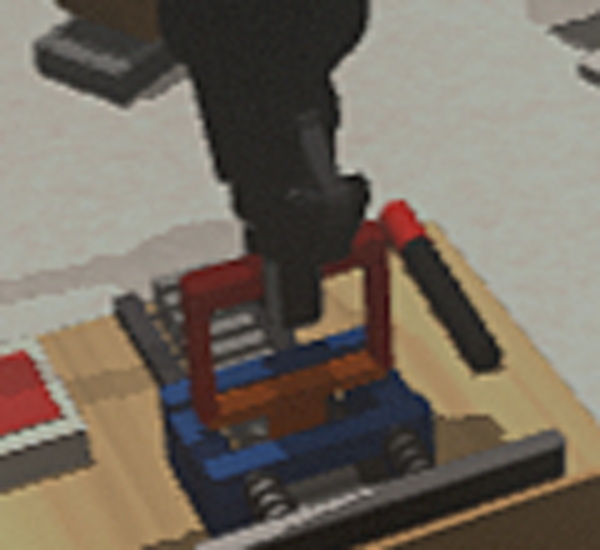

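>>> jog_arm([
  [0.01, [0.0001, -0.005, 0], 0],
  [0.01, [0.0001, -0.005, 0], 0],
  [0.01, [0.0001, -0.005, 0], 0],
  [0.01, [0.0001, -0.005, 0], 0],
  [0.01, [0, -0.004, 0], 0],
  [0.01, [0.0001, -0.004, 0], 0],
  [0.01, [0.0001, -0.004, 0], 0],
  [0.01, [0, -0.004, 0], 0],
  [0.01, [0.0001, -0.004, 0], 0],
  [0.01, [0.0001, -0.004, 0], 0],
])

```text
clock: 10.2
position: [0.5262, 0.0697, 0.0848]
ee_rot: [0.005, -0.004, 0.71, -0.704]
contact_force: [2.2, 11.8, -7.5]
width: 0.0132
```

```bash
python3 -c "
from h import *
look('8',False)
snap('side','s8f.png');snap('top','t8f.png')"
```

```text
pos [0.5262 0.0697 0.0848] clk 10.2 F [ 2.1962 11.8345 -7.4631] w 0.013247515186605965
finger n 557 tip z 0.10882468034059942 y 0.05668912990275659 0.06130391324893119
finger n 530 tip z 0.10899494833031387 y 0.07894446195091535 0.082741238738479
bar wrist n 6291 med [0.5373 0.0699 0.1314] y2-98 [0.0635 0.0765]
```

View pics/s8f.png

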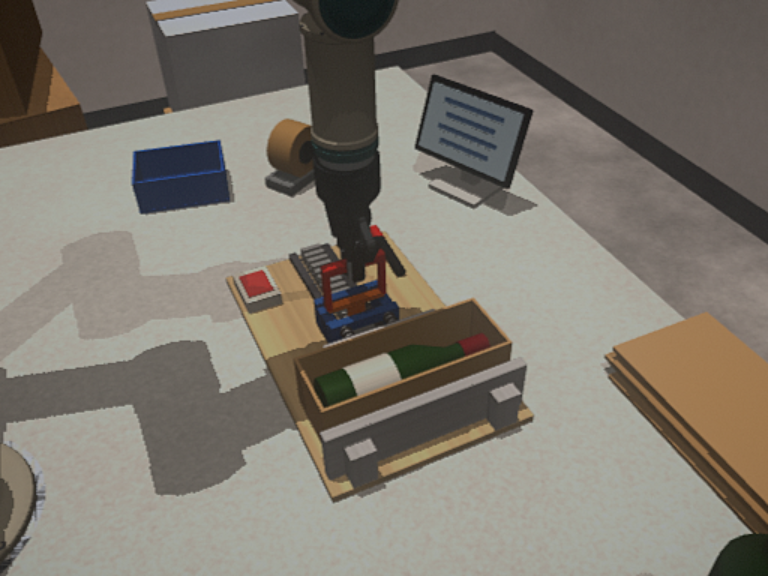

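View pics/t8f.png

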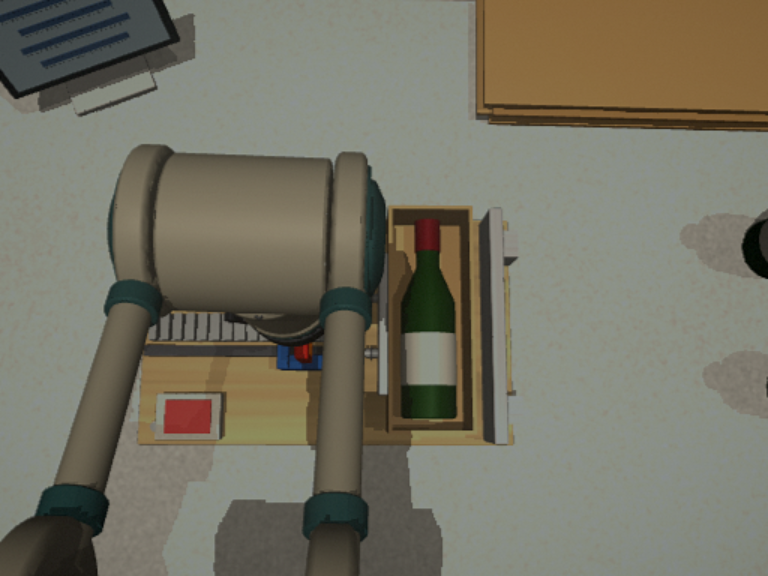

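The carton is moving with the plate flat on it (force about 12 N). The bottle is still lying in it. Continuing more slowly.

>>> jog_arm([
  [0.01, [0.0001, -0.003, 0], 0],
  [0.01, [0, -0.003, 0], 0],
  [0.01, [0.0001, -0.003, 0], 0],
  [0.01, [0, -0.003, 0], 0],
  [0.01, [0.0001, -0.003, 0], 0],
  [0.01, [0, -0.003, 0], 0],
  [0.01, [0, -0.003, 0], 0],
])

```text
clock: 11.22
position: [0.5266, 0.0487, 0.0847]
ee_rot: [0.005, -0.004, 0.71, -0.704]
contact_force: [3.1, 11.3, -6.9]
width: 0.0129
```

```bash
cat >> h.py <<'E'
def geo(tag):
    snap('side','s%s.png'%tag); p,d=snap('top','t%s.png'%tag)
    out={}
    for n in ('top','side'):
        p,d=get_image(n); m=camera_model(n);K=np.array(m['mtx']);T=np.array(m['world_from_camera']);v,u=np.mgrid[:384,:512]
        W=np.stack([(u-K[0][2])/K[0][0]*d,-(v-K[1][2])/K[1][1]*d,-d],-1)@T[:3,:3].T+T[:3,3]
        X=W[...,0];Y=W[...,1]-.0172*(X-.526);Z=W[...,2]; ok=(d>0)&(abs(X-.526)<.13)
        im=p.astype(int)
        def rep(nm,k):
            if k.sum()>15: print(n,nm,k.sum(),'y med %.4f p2 %.4f p98 %.4f'%(np.median(Y[k]),*np.percentile(Y[k],[2,98])),'slope %.4f'%np.polyfit(X[k],Y[k],1)[0],'z %.4f'%np.median(Z[k]))
        brown=(im[...,0]>im[...,2]+25)
        rep('fence',ok&(Y<-.115)&(Y>-.15)&(Z>.078)&(Z<.088)&~brown)
        c=ok&brown&(Z>.083)&(Z<.092)&(Y<.02)&(Y>-.14)
        rep('carton',c)
        for nm,a,b in (('cart_fence_wall',-.14,-.075),('cart_plate_wall',-.06,.02)): rep(nm,c&(Y>a)&(Y<b)&(abs(X-.53)<.1))
        rep('plate',ok&~brown&(Z>.075)&(Z<.086)&(Y>-.06)&(Y<.08)&(abs(X-.526)<.08)&(abs(im[...,0]-im[...,2])<20))
        rep('blue',ok&(im[...,2]>im[...,0]+25)&(Z>.055)&(Z<.065)&(abs(X-.526)<.06))
E
python3 -c "
from h import *
look('9',False); geo('9')"
```

```text
pos [0.5266 0.0487 0.0847] clk 11.225 F [ 3.1126 11.2703 -6.9034] w 0.01294926141676625
finger n 561 tip z 0.10901080788958147 y 0.03567716875656886 0.04034907090412896
finger n 529 tip z 0.10894120422450226 y 0.057982860094766484 0.061815171345361526
bar wrist n 6294 med [0.5377 0.049  0.1314] y2-98 [0.0425 0.0555]
top fence 1419 y med -0.1313 p2 -0.1384 p98 -0.1197 slope 0.0004 z 0.0821
top carton 868 y med -0.1197 p2 -0.1239 p98 -0.0346 slope -0.1347 z 0.0872
top cart_fence_wall 375 y med -0.1217 p2 -0.1241 p98 -0.1196 slope 0.0014 z 0.0871
top cart_plate_wall 147 y med -0.0362 p2 -0.0379 p98 -0.0346 slope 0.0075 z 0.0875
top blue 342 y med 0.0308 p2 0.0196 p98 0.0805 slope -0.7068 z 0.0600
side fence 1422 y med -0.1333 p2 -0.1407 p98 -0.1238 slope 0.0017 z 0.0824
side carton 992 y med -0.0785 p2 -0.1257 p98 -0.0346 slope -0.0138 z 0.0872
side cart_fence_wall 335 y med -0.1237 p2 -0.1263 p98 -0.1201 slope -0.0019 z 0.0872
side cart_plate_wall 358 y med -0.0381 p2 -0.0406 p98 -0.0340 slope -0.0009 z 0.0868
side plate 114 y med -0.0277 p2 -0.0300 p98 0.0517 slope 0.0024 z 0.0828
side blue 312 y med 0.0273 p2 0.0177 p98 0.5683 slope -1.8413 z 0.0607
```

View pics/t9.png

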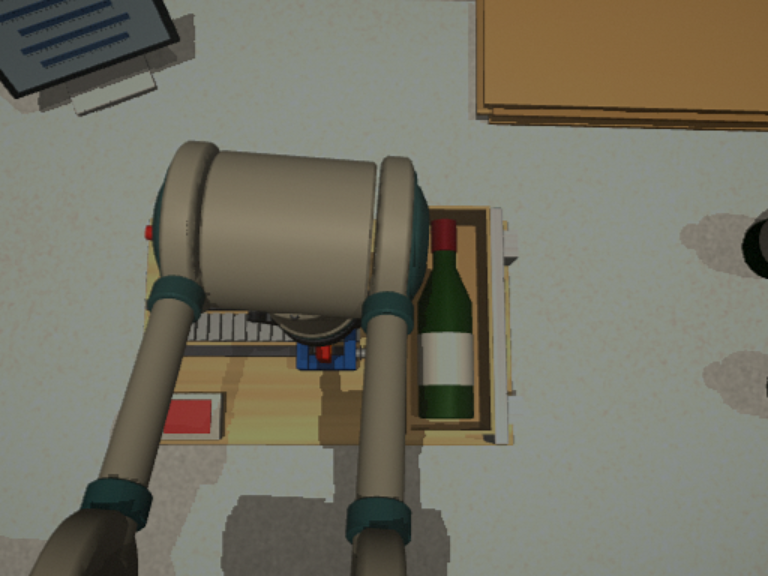

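Carton is about 1–2 mm from the fence or touching. I'm pushing on by a few mm; a force rise of about 0.35 N/mm would confirm it is home.

>>> jog_arm([
  [0.01, [0.0001, -0.003, 0], 0],
  [0.01, [0, -0.003, 0], 0],
  [0.01, [0, -0.002, 0], 0],
  [0.01, [0, 0, 0], 0],
])

```text
clock: 11.98
position: [0.5267, 0.0412, 0.0847]
ee_rot: [0.004, -0.004, 0.71, -0.704]
contact_force: [2.4, 11.6, -6.3]
width: 0.0136
```

```bash
python3 -c "
from h import *
look('10',False); geo('10')"
```

```text
pos [0.5267 0.0412 0.0847] clk 11.975 F [ 2.3762 11.5516 -6.2907] w 0.013629444177282611
finger n 562 tip z 0.10866990512143894 y 0.028210142333988622 0.03282654107024435
finger n 528 tip z 0.1088957438995313 y 0.05048686245559111 0.05427484924692017
bar wrist n 6266 med [0.5379 0.0415 0.1314] y2-98 [0.0351 0.048 ]
top fence 1418 y med -0.1313 p2 -0.1383 p98 -0.1197 slope 0.0011 z 0.0821
top carton 652 y med -0.1206 p2 -0.1241 p98 -0.0590 slope -0.0476 z 0.0871
top cart_fence_wall 376 y med -0.1217 p2 -0.1246 p98 -0.1196 slope 0.0019 z 0.0871
top blue 346 y med 0.0276 p2 0.0116 p98 0.0741 slope -0.6512 z 0.0598
side fence 1410 y med -0.1331 p2 -0.1408 p98 -0.1240 slope 0.0008 z 0.0824
side carton 974 y med -0.0827 p2 -0.1257 p98 -0.0348 slope -0.0082 z 0.0873
side cart_fence_wall 336 y med -0.1237 p2 -0.1261 p98 -0.1201 slope 0.0002 z 0.0872
side cart_plate_wall 342 y med -0.0380 p2 -0.0404 p98 -0.0327 slope -0.0014 z 0.0870
side plate 110 y med -0.0277 p2 -0.0306 p98 0.0469 slope -0.0550 z 0.0829
side blue 353 y med 0.0208 p2 0.0107 p98 0.5648 slope -1.6167 z 0.0606
```

Between these two looks the stop advanced 7.5 mm while the carton stayed still in both cameras. Its slope equals the fence's, so it is home and square. I'll check the picture of the contact.

```bash
python3 - <<'E'
from h import *
p=cv2.imread('pics/s10.png'); cv2.imwrite('pics/s10c.png',cv2.resize(p[270:510,280:560],None,fx=2.6,fy=2.4,interpolation=cv2.INTER_CUBIC))
E
```

```text
(no output)
```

View pics/s10c.png

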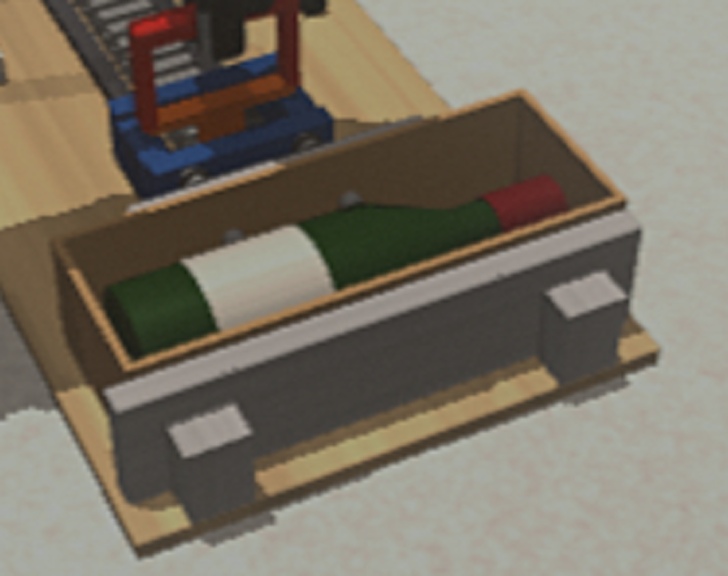

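>>> jog_arm([
  [0.01, [0, -0.003, 0], 0],
  [0.01, [0, 0, 0], 0],
])

```text
clock: 12.48
position: [0.5267, 0.0385, 0.0847]
ee_rot: [0.004, -0.004, 0.711, -0.704]
contact_force: [2.7, 13.6, -6.6]
width: 0.0135
```

```bash
python3 -c "
from h import *
look('11',False); geo('11')" | grep -v finger
python3 - <<'E'
from h import *
p=cv2.imread('pics/t11.png'); cv2.imwrite('pics/t11c.png',cv2.resize(p[190:460,380:540],None,fx=2.2*1.5,fy=2.2,interpolation=cv2.INTER_CUBIC))
E
```

```text
pos [0.5267 0.0385 0.0847] clk 12.475 F [ 2.7183 13.582  -6.5866] w 0.01354569346715486
bar wrist n 6269 med [0.5379 0.0388 0.1314] y2-98 [0.0324 0.0454]
top fence 1417 y med -0.1313 p2 -0.1383 p98 -0.1197 slope 0.0008 z 0.0821
top carton 629 y med -0.1207 p2 -0.1241 p98 -0.0643 slope -0.0527 z 0.0871
top cart_fence_wall 374 y med -0.1217 p2 -0.1247 p98 -0.1196 slope 0.0013 z 0.0870
top blue 332 y med 0.0284 p2 0.0099 p98 0.0710 slope -0.5402 z 0.0598
side fence 1421 y med -0.1334 p2 -0.1409 p98 -0.1240 slope 0.0004 z 0.0824
side carton 995 y med -0.0764 p2 -0.1257 p98 -0.0346 slope -0.0137 z 0.0872
side cart_fence_wall 335 y med -0.1237 p2 -0.1261 p98 -0.1199 slope -0.0004 z 0.0872
side cart_plate_wall 366 y med -0.0382 p2 -0.0405 p98 -0.0318 slope -0.0010 z 0.0869
side plate 108 y med -0.0275 p2 -0.0305 p98 0.0428 slope 0.0132 z 0.0827
side blue 341 y med 0.0176 p2 0.0077 p98 0.5695 slope -1.6680 z 0.0608
```

View pics/t11c.png

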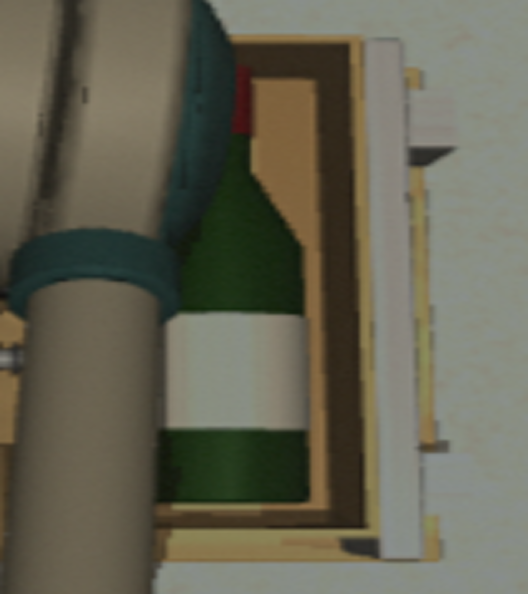

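The top crop shows the carton flush along the whole fence, and it did not move under another 3 mm of push. From the starting notch, the notches lie at TCP y≈0.0527 (7 pitches, springs about 6–8 mm compressed) and y≈0.0387 (about 20–22 mm, too near solid). I'm backing off to 0.0527.

>>> jog_arm([
  [0.01, [0, 0.005, 0], 0],
  [0.01, [0, 0.005, 0], 0],
  [0.01, [-0.0001, 0.005, 0], 0],
  [0.01, [0, 0.003, 0], 0],
  [0.01, [0, 0, 0], 0],
  [0.01, [0, 0, 0], 0],
])

```text
clock: 13.48
position: [0.5266, 0.0507, 0.0848]
ee_rot: [-0.005, 0.005, -0.707, 0.707]
contact_force: [1.4, -2.2, -7.1]
width: 0.0134
```

```bash
python3 -c "
from h import *
look('12',True)"
```

```text
pos [0.5266 0.0507 0.0848] clk 13.475 F [ 1.3636 -2.1772 -7.1318] w 0.013393258985687483
finger n 557 tip z 0.10863452230296357 y 0.03792685071378238 0.04264085282738096
finger n 547 tip z 0.10894684796334697 y 0.0593905995917496 0.06410529788647504
bar wrist n 6275 med [0.5375 0.051  0.1314] y2-98 [0.0446 0.0575]
```

>>> jog_arm([
  [0.01, [0, 0.0025, 0], 0],
  [0.01, [0, 0, 0], 0],
  [0.01, [0, 0, 0], 0],
])

```text
clock: 13.95
position: [0.5265, 0.0532, 0.0848]
ee_rot: [-0.005, 0.005, -0.707, 0.707]
contact_force: [1.4, -6.3, -7.7]
width: 0.0134
```

```bash
python3 - <<'E'
from h import *
np.set_printoptions(precision=4,suppress=True)
s=manip.get_state(); print(s['position'],s['clock'],s['contact_force'],s['width'])
E
```

```text
[0.5265 0.0532 0.0848] 13.95 [ 1.4004 -6.2591 -7.6675] 0.013390875992952661
```

The stop is within 0.5 mm of the notch estimate. I'm lowering the bar to just above crown height, then opening so it drops by itself.

>>> jog_arm([
  [0.01, [0, 0, -0.003], 0],
  [0.01, [0, 0, -0.0025], 0],
  [0.01, [0, 0, 0], 0],
  [0.02, [0, 0, 0], 0],
  [0.02, [0, 0, 0], 0],
  [0.02, [0, 0, 0], 0],
])

```text
clock: 14.7
position: [0.5271, 0.0541, 0.0799]
ee_rot: [0.006, -0.005, 0.707, -0.707]
contact_force: [-0.1, -0.7, -0.5]
width: 0.02
```

```bash
python3 -c "
from h import *
look('13',True)"
```

```text
pos [0.5271 0.0541 0.0799] clk 14.7 F [-0.0724 -0.6946 -0.4558] w 0.020000819251415856
finger n 556 tip z 0.10403375549833599 y 0.03819527126450213 0.04265043132871526
finger n 552 tip z 0.10392588711611617 y 0.06630427048287536 0.0705353026439571
bar wrist n 5368 med [0.5349 0.0534 0.117 ] y2-98 [0.0469 0.0601]
```

View pics/w13.png

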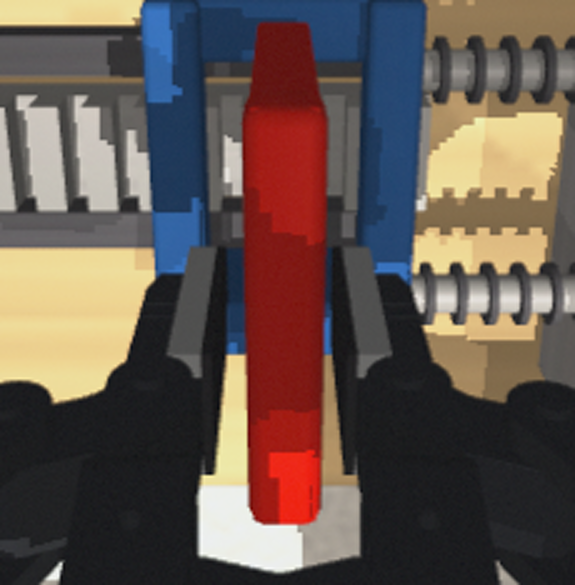

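View pics/s13.png

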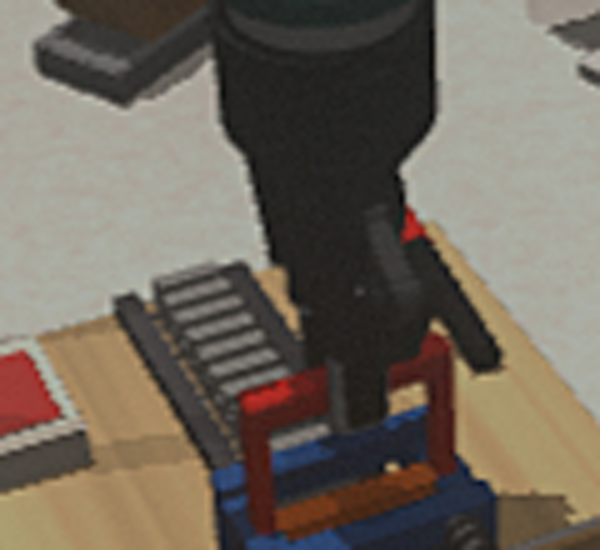

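The bar top reads z=0.117, the same as in the starting notch, so the catch has dropped fully. Opening wider, rising straight up and clear.

>>> jog_arm([
  [0.034, [0, -0.0005, 0], 0],
  [0.034, [0, 0, 0], 0],
  [0.034, [0, 0, 0.02], 0],
  [0.034, [0, 0, 0.04], 0],
  [0.034, [0, 0, 0.05], 0],
  [0.034, [0, 0.03, 0.04], 0],
  [0.034, [-0.03, 0.05, 0.01], 0],
  [0.034, [-0.03, 0.05, 0], 0],
  [0.034, [-0.03, 0.05, 0], 0],
  [0.034, [-0.03, 0.05, 0], 0],
])

```text
clock: 16.05
position: [0.4056, 0.2844, 0.2394]
ee_rot: [0.005, -0.005, 0.707, -0.707]
contact_force: [0.5, -0.1, -0.0]
width: 0.0338
```

```bash
python3 -c "
from h import *
geo('14'); s=manip.get_state(); print(s['position'],s['clock'],s['contact_force'])
p,d=get_image('top'); pp,dd=get_image('side')
np.savez('v14.npz',p=p,d=d,ps=pp,ds=dd)
cv2.imwrite('pics/t14c.png',cv2.resize(p[165:300,90:350,::-1],None,fx=3,fy=3,interpolation=cv2.INTER_CUBIC))
for n in ('top','side'):
    for t,z in (('carriage_mark',.06),('plate_front',.051),('bar_grip',.111)):
        if n=='side': get_image('side')
        else: get_image('top')
        r=spot_point(t,n)
        print(n,t,[(round(x['score'],2),atz(n,x['position'],z)) for x in r[:1]])
"
```

```text
top fence 1415 y med -0.1312 p2 -0.1383 p98 -0.1197 slope 0.0005 z 0.0821
top carton 1112 y med -0.0883 p2 -0.1238 p98 -0.0339 slope 0.0103 z 0.0872
top cart_fence_wall 374 y med -0.1217 p2 -0.1244 p98 -0.1197 slope 0.0028 z 0.0872
top cart_plate_wall 311 y med -0.0362 p2 -0.0379 p98 -0.0338 slope 0.0037 z 0.0872
top plate 648 y med -0.0290 p2 -0.0339 p98 -0.0242 slope -0.0036 z 0.0820
top blue 934 y med 0.0466 p2 0.0234 p98 0.0855 slope -0.0172 z 0.0601
side fence 1467 y med -0.1330 p2 -0.1408 p98 -0.1237 slope 0.0004 z 0.0824
side carton 883 y med -0.0829 p2 -0.1258 p98 -0.0343 slope -0.0185 z 0.0875
side cart_fence_wall 298 y med -0.1234 p2 -0.1261 p98 -0.1201 slope -0.0019 z 0.0874
side cart_plate_wall 297 y med -0.0379 p2 -0.0406 p98 -0.0308 slope 0.0004 z 0.0873
side plate 103 y med -0.0277 p2 -0.0367 p98 0.0556 slope 0.0658 z 0.0828
side blue 429 y med 0.0346 p2 0.0220 p98 0.5630 slope -1.3465 z 0.0606
[0.40610878 0.28360277 0.23933572] 16.25 [ 0.32977214  0.51755358 -0.75277415]
top carriage_mark [(0.75, array([0.52756563, 0.02373676, 0.06      ]))]
top plate_front [(0.97, array([ 0.53014994, -0.03206602,  0.051     ]))]
top bar_grip [(0.56, array([0.53190843, 0.05394109, 0.111     ]))]
side carriage_mark [(0.67, array([0.53015821, 0.03677693, 0.06      ]))]
side plate_front [(0.53, array([ 0.52814069, -0.02995424,  0.051     ]))]
side bar_grip [(0.69, array([0.53480819, 0.06039125, 0.111     ]))]
```

View pics/t14c.png

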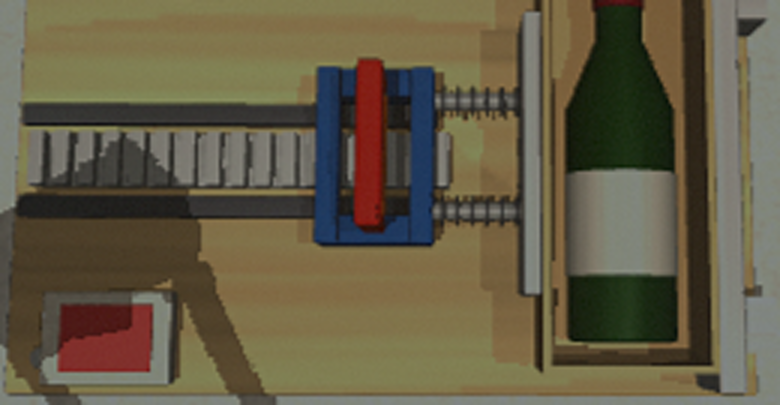

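View pics/s14.png

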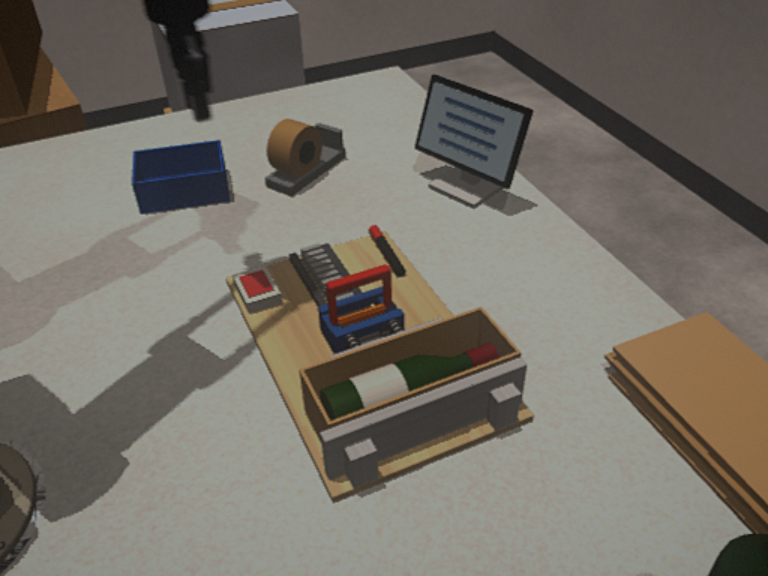

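```bash
python3 - <<'E'
from h import *
A=np.load('v0.npz');B=np.load('v14.npz')
for tag,V in (('start',A),('now',B)):
  for n,ip,idd in (('top','p','d'),('side','ps','ds')):
    p=V[ip].astype(int);d=V[idd];m=camera_model(n);K=np.array(m['mtx']);T=np.array(m['world_from_camera']);v,u=np.mgrid[:384,:512]
    W=np.stack([(u-K[0][2])/K[0][0]*d,-(v-K[1][2])/K[1][1]*d,-d],-1)@T[:3,:3].T+T[:3,3]
    X=W[...,0];Y=W[...,1]-.0172*(X-.526);Z=W[...,2]
    br=p[...,0]>p[...,2]+25
    bar=(p[...,0]>90)&(p[...,1]<60)&(p[...,2]<60)&(Z>.113)&(Z<.13)&(abs(X-.526)<.045)&(Y>.0)
    pl=~br&(abs(p[...,0]-p[...,2])<20)&(Z>.078)&(Z<.086)&(Y>-.045)&(Y<.075)&(abs(X-.526)<.07)
    bl=(p[...,2]>p[...,0]+25)&(Z>.056)&(Z<.064)&(abs(X-.526)<.045)&(Y>0)&(Y<.25)
    print(tag,n,'bar y %.4f z %.4f n%d'%(np.median(Y[bar]),np.median(Z[bar]),bar.sum()),'plate y %.4f n%d'%(np.median(Y[pl]),pl.sum()),'blue p3 %.4f p97 %.4f'%tuple(np.percentile(Y[bl],[3,97])),'bar-plate %.4f'%(np.median(Y[bar])-np.median(Y[pl])), 'blue-plate %.4f'%(np.percentile(Y[bl],3)-np.median(Y[pl])))
E
```

```text
start top bar y 0.1522 z 0.1181 n461 plate y 0.0615 n617 blue p3 0.1216 p97 0.1827 bar-plate 0.0907 blue-plate 0.0601
start side bar y 0.1491 z 0.1186 n154 plate y 0.0585 n363 blue p3 0.1199 p97 0.1814 bar-plate 0.0907 blue-plate 0.0615
now top bar y 0.0549 z 0.1181 n464 plate y -0.0290 n612 blue p3 0.0244 p97 0.0853 bar-plate 0.0839 blue-plate 0.0534
now side bar y 0.0518 z 0.1185 n200 plate y -0.0277 n95 blue p3 0.0223 p97 0.0837 bar-plate 0.0794 blue-plate 0.0500
```

Checks agree: bar top is at z=0.1181, the same as when it started in a notch. The springs are about 7 mm compressed, the carton is flush with the fence, and the pad, marker and bottle are undisturbed. Handing in.

```bash
python3 -c "
from h import *
s=manip.get_state(); print(s['clock'],s['contact_force'],s['position']); print(sign_off())"
```

```text
16.95 [ 0.5002648  -0.20508111 -0.17611038] [0.40678067 0.28288256 0.23929446]
the job is handed in; nothing more can be done
None
```

The job is done and handed in at 16.95 s: the carton is home against the fence, the catch is fully in a notch, and the face plate is pressing on the carton.

**What I did**
- I pinched the red bar, lifted it 14.7 mm and slid the stop until the carton was home.
- I pushed on about 10 mm more to confirm it; the carton did not move in either camera.
- I then backed off to the notch 7 pitches from the starting one, lowered the bar to just above crown height and opened the fingers so it dropped by itself.

**Last checks**
- **Catch:** the bar top is at the same height as in its starting notch (0.1181 m then and now in the top camera; 0.1186 and 0.1185 m in the side camera).
- **Carton:** it lies flush and parallel with the fence, and did not shift after release.
- **Springs:** about 7 mm compressed by the top camera, within the 4–20 mm band.
- **Surroundings:** the half bottle, the label pad and the marker look undisturbed, and the robot is clear with almost no force on the wrist.

**What failed or disagreed**
- **Fingertip height:** the tips were about 38 mm higher than the TCP reading and the given tool lengths imply. My first close shut on air above the bar without touching it, so I set the grip height from the cameras instead.
- **Spring reading:** the side camera gave about 11 mm of compression rather than 7, but the carton hides most of the plate from it. Both values are in range.
- **Trained networks:** the point finder was up to about 13 mm off on the stop's mark in the side view, so I did not use it for the final checks.

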